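Line up the sample jars by height on the bench rail

ROBOT

A 7-joint arm with a two-finger parallel gripper is mounted at the origin on the work surface. World frame = base frame: x ahead of the robot, y to its left, z up, the work surface at z = 0. Lengths are in m, angles in rad, forces in N, time in s.
With the tool pointing down it reaches from about 0.425 to 0.875 m from the base axis. Payload 4.7 kg.
Tool frame: the origin (TCP) lies between the finger pads; the fingertips stand ahead of it and the grasp point (between the pads) lies 5 mm behind it (arm.tip_reach is the z of the fingertips in the tool frame, in m); z points along the fingers, y is the line along which they close (so a half turn about z gives the same grasp; the last joint's range is limited). The gripper opens to 87 mm and grips with 3 to 60 N. Pads are 19 mm wide; open, the fingers measure 117 mm over their backs; the gripper's body (75 mm by 190 mm) begins 51 mm behind the grasp point.
Start: joints at [-1.206, 0.321, -0.07, 1.45, 0.023, 1.371, -0.057], TCP at [0.223, 0.61, 0.237] pointing down, gripper open.
Joint ranges: [-2.86, 2.86], [-0.3, 2.09], [-1.38, 1.24], [0.06, 2.45], [-1.56, 4.7], [0.09, 2.05], [-2.69, 2.69]. Speed limits (rad/s): [2.57, 2.57, 3.14, 3.14, 3.14, 3.14, 3.14].

INTERFACE

Orientations are given as a unit quaternion [x, y, z, w].
In Python, from bench import sense, viewer, arm gives the robot as it stands. The module is installed in compiled form; this text tells all that it offers.
- The arm moves only by the shell command python3 -m jog 'ROWS' [FORCE]. ROWS is JSON, a list of rows, each a list of 5 numbers: the opening, from -1 (shut) to 1 (fully open), then the shift along the tool's x, y, z as a fraction of full scale, then the turn about the tool's z as a fraction of full scale. In form: [[gripper, dx, dy, dz, roll], ...]. A call has 1 to 20 rows; each row is the pose to reach, as a shift and turn from the pose commanded when the call began, along the tool's axes at that moment; what a row does not reach only later rows make up. Full scale, the value 1, is 30 cm for a shift and 90 degrees for a turn. A row lasts 1/10 s, in which the tool goes at most 50 mm and 8.59 degrees, less where a joint would pass 70% of its speed; a pose out of reach is approached as far as the arm can. A call with a number of a shift or a turn outside -1 to 1 is refused whole. A call with a gripper value outside its range is refused whole. The fingers move at their own pace and stop on an object; FORCE is the grip in N (left out, the last holds). Time passes only in rows, so rows that repeat a pose let the fingers close. It gives the time, the measured TCP pose, the force, the opening and the grip force at its end, in the units of the state.
- sense(): the state, without advancing time (a new reading comes with each control period).
- viewer.camera(name): name is "side" or "top" or "wrist"; returns (picture, depth): 384x512x3 uint8, blue, green, red; 384x512 float32, m along the optical axis (not along the pixel's ray), 0 where there is no reading.
- viewer.get_calibration(name): a dict with "mtx" (3x3 intrinsics, pixels), "origin" and "orientation" of the camera in the world. Camera axes: x right, y down, z forward; pixel columns grow to the right and rows downward; lengths in m; the calibration is good to about 2 mm. A picture is of the moment at which its call begins: read the wrist's pose just before it. get_calibration takes no time and is no camera call; for the wrist camera it gives the pose at the moment of the call.
- arm.sign_off(): hands the job in; it is judged then, once.
The state is a dict: "clock": time; "joint_positions": joint angles; "qvel": joint speeds; "joint_torque": joint torques, N m; "position": TCP position; "orientation": TCP orientation; "force": force on the tool from outside, world axes, zero at the start; "torque": the same for the moment, N m; "width": opening from 0.0 (shut) to 1.0 (fully open); "grip_force": force on a finger pad.
Only numpy, scipy, OpenCV 4.12 (cv2) and the standard library are available. Lean on these libraries where they do the work, as an engineer would, in place of code of your own. Each camera call takes 0.05 s, during which the arm holds its last target. There are 200 camera calls.

TASK

Line up the four screw-capped sample jars by height on the aluminium rail, one standing upright and centred on each round mark: the shortest on the mark next to the red end block, each next one taller, the tallest at the grey end. Keep the jars upright, set them down gently without letting them fall, and leave them all standing there, released.

Things in the scene. Friction and masses are not known exactly. Their poses are not given: they have to be found in the camera images.
- jar_blue_mid (a point): upright round white sample jar with a paper band and a blue screw cap, 55 mm tall overall, loose, 55 to 150 g; body 38 mm diameter, cap 42 mm diameter and the topmost 16 mm. The point is on its axis, half-way up (27.5 mm above its underside); z points up along the axis.
- jar_orange_mid (a point): upright round white sample jar with a paper band and an orange screw cap, 73 mm tall overall, loose, 55 to 150 g; body 38 mm diameter, cap 42 mm diameter and the topmost 16 mm. The point is on its axis, half-way up (36.5 mm above its underside); z points up along the axis.
- jar_green_mid (a point): upright round white sample jar with a paper band and a green screw cap, 91 mm tall overall, loose, 55 to 150 g; body 38 mm diameter, cap 42 mm diameter and the topmost 16 mm. The point is on its axis, half-way up (45.5 mm above its underside); z points up along the axis.
- jar_black_mid (a point): upright round white sample jar with a paper band and a black screw cap, 109 mm tall overall, loose, 55 to 150 g; body 38 mm diameter, cap 42 mm diameter and the topmost 16 mm. The point is on its axis, half-way up (54.5 mm above its underside); z points up along the axis.
- mark_a: fixed dark blue round mark, 60 mm diameter, 2 mm thick, on the flat aluminium rail (90 x 410 mm, 6 mm high), at the robot's right-hand (-y) end of the row of four marks (centres 80 mm apart, the row running roughly left-right). Origin: centre of its underside; its top, where a jar stands, is 2 mm above the origin and 8 mm above the table. y points along the row to the left, x across it, away from the robot.
- mark_b: fixed dark blue round mark, 60 mm diameter, 2 mm thick, on the flat aluminium rail (90 x 410 mm, 6 mm high), second from the right of the row of four marks (centres 80 mm apart, the row running roughly left-right). Origin: centre of its underside; its top, where a jar stands, is 2 mm above the origin and 8 mm above the table. y points along the row to the left, x across it, away from the robot.
- mark_c: fixed dark blue round mark, 60 mm diameter, 2 mm thick, on the flat aluminium rail (90 x 410 mm, 6 mm high), third from the right of the row of four marks (centres 80 mm apart, the row running roughly left-right). Origin: centre of its underside; its top, where a jar stands, is 2 mm above the origin and 8 mm above the table. y points along the row to the left, x across it, away from the robot.
- mark_d: fixed dark blue round mark, 60 mm diameter, 2 mm thick, on the flat aluminium rail (90 x 410 mm, 6 mm high), at the robot's left-hand (+y) end of the row of four marks (centres 80 mm apart, the row running roughly left-right). Origin: centre of its underside; its top, where a jar stands, is 2 mm above the origin and 8 mm above the table. y points along the row to the left, x across it, away from the robot.
- stop_red: fixed red end block, 70 mm across the row, 18 mm along it, 40 mm high, at one end of the rail (either end), 70 mm from the nearest mark's centre; a grey block of the same size is at the other end. Origin: centre of its underside, on top of the rail, 6 mm above the table; axes as the marks'.

How it is judged:
By the outcome, as a careful person would: the job done as asked, in the order asked, and still so for the second after the job is handed in, with the robot touching nothing.
It also fails if it takes over 102 s, if anything falls off the work surface, if the arm or the gripper's body presses on something with over 40 N, if the wrist force passes 120 N, or if a joint passes its speed limit or range.

## Working session

There is one attempt and no reset: what is moved stays moved. The work goes in short steps, Python scripts to look and compute and a shell command to move; the robot and the scene stay as the last step left them, time stands still between calls to the robot, and variables do not carry over. Pictures are saved under pics/ and viewed, at most 14 in all, crops included, and the job is handed in when it is done.

```bash
mkdir -p pics; python3 - <<'E'
from bench import sense, viewer, arm
import cv2,numpy as np
s=sense();print(s['clock'],s['position'],s['orientation'],s['width'],arm.tip_reach)
for n in ['top','side']:
    p,d=viewer.camera(n);cv2.imwrite(f'pics/{n}0.png',p);np.savez(f'{n}0.npz',p=p,d=d)
    c=viewer.get_calibration(n);print(n,c)
E
```

```text
0.0 [0.22326502 0.60985294 0.23544921] [ 1.74501927e-01  9.84656332e-01 -9.88751493e-04 -8.56705602e-05] 1.0001007661931605 0.014
top {'mtx': array([[355.91115919,   0.        , 254.47659126],
       [  0.        , 355.91115919, 188.13579171],
       [  0.        ,   0.        ,   1.        ]]), 'origin': array([0.49224257, 0.00691459, 0.7261011 ]), 'orientation': array([ 0.71691834, -0.6964543 ,  0.02673034, -0.01627828])}
side {'mtx': array([[410.07368311,   0.        , 257.67099565],
       [  0.        , 410.07368311, 188.30462766],
       [  0.        ,   0.        ,   1.        ]]), 'origin': array([0.2300783 , 0.57565231, 0.44032452]), 'orientation': array([-0.21115382,  0.83252605, -0.49302525,  0.13871027])}
```

View pics/top0.png

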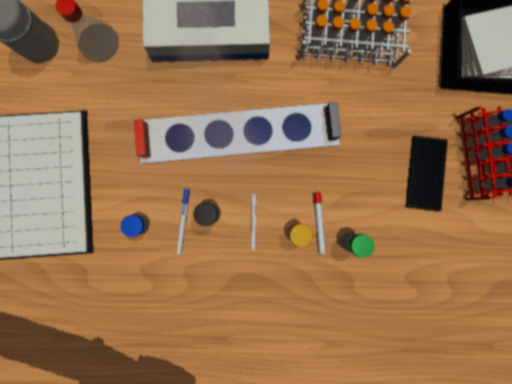

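View pics/side0.png

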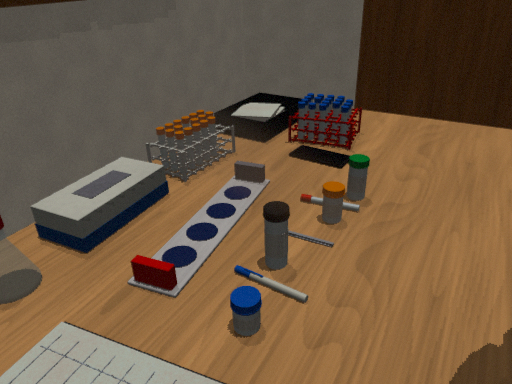

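Top view: the red block is on the left at (141,138) and the grey one at (333,120). The marks are at about (180,137), (219,133), (258,130) and (297,127). Caps: blue (132,225), black (206,212), orange (300,234), green (362,245). Pens lie between the jars at x≈183, 253 and 320.

```bash
cat > h.py <<'E'
from bench import sense, viewer, arm
import cv2,numpy as np
from scipy.spatial.transform import Rotation as R
def ray(c,uv,z):
    uv=np.atleast_2d(uv).astype(float);K=c['mtx']
    d=np.c_[(uv[:,0]-K[0,2])/K[0,0],(uv[:,1]-K[1,2])/K[1,1],np.ones(len(uv))]@R.from_quat(c['orientation']).as_matrix().T
    return c['origin']+d*((z-c['origin'][2])/d[:,2:])
def world(c,d):
    v,u=np.indices(d.shape);K=c['mtx']
    P=np.stack([(u-K[0,2])/K[0,0]*d,(v-K[1,2])/K[1,1]*d,d],-1)
    return P@R.from_quat(c['orientation']).as_matrix().T+c['origin']
E
python3 - <<'E'
from h import *
f=np.load('top0.npz');p,d=f['p'],f['d'];c=viewer.get_calibration('top');W=world(c,d)
hsv=cv2.cvtColor(p,cv2.COLOR_BGR2HSV)
print('table z',np.median(W[280:300,150:400,2]))
for n,(u,v),h in [('blue',(132,225),.055),('black',(206,212),.109),('orange',(300,234),.073),('green',(362,245),.091)]:
    m=np.zeros(d.shape,bool);m[v-25:v+25,u-25:u+25]=1
    m&=(abs(W[...,2]-h)<.006)&(d>0)
    vv,uu=np.nonzero(m);(cu,cv_),r=cv2.minEnclosingCircle(np.c_[uu,vv].astype(np.float32))
    q=ray(c,[[uu.mean(),vv.mean()],[cu,cv_]],h)
    print(n,m.sum(),np.median(W[m][:,2]).round(4),q.round(4)[:,:2].tolist(),'diam',2*np.sqrt(m.sum()/np.pi)/355.9*(c['origin'][2]-h),'reach',np.hypot(*q[0,:2]))
for n,m0 in [('mark',cv2.inRange(hsv,(105,80,30),(135,255,140)))]:
    m0[:95]=0;m0[165:]=0;m0[:,:155]=0;m0[:,325:]=0
    k,l,st,ce=cv2.connectedComponentsWithStats(m0)
    for i in range(1,k):
        if st[i,4]>200:
            q=ray(c,ce[i],.008)[0];print(n,ce[i].round(1),st[i,4],q.round(4),2*np.sqrt(st[i,4]/np.pi)/355.9*.718)
print('red block',ray(c,[141,138],.046))
print('pens',ray(c,[[186,190],[180,253],[254,195],[253,248],[318,194],[322,253]],.005).round(3).tolist())
s=sense();print(R.from_quat(s['orientation']).as_matrix().round(4).tolist())
# side-view cross-check
f=np.load('side0.npz');p,d=f['p'],f['d'];c=viewer.get_calibration('side');W=world(c,d)
for n,(u,v),h in [('blue',(245,300),.055),('black',(276,215),.109),('orange',(333,190),.073),('green',(358,163),.091)]:
    m=np.zeros(d.shape,bool);m[v-35:v+35,u-25:u+25]=1
    m&=(abs(W[...,2]-h)<.004)&(d>0);vv,uu=np.nonzero(m);print('side',n,m.sum(),ray(c,[(uu.min()+uu.max())/2,(vv.min()+vv.max())/2],h).round(4).tolist())
E
```

```text
table z 0.0002103179651193332
blue 401 0.0553 [[0.4562, 0.2253], [0.456, 0.2251]] diam 0.04260761347177065 reach 0.5088414574072924
black 454 0.1092 [[0.4826, 0.0831], [0.4826, 0.083]] diam 0.04168802488165694 reach 0.4897276087477545
orange 410 0.0731 [[0.4484, -0.0889], [0.4481, -0.0888]] diam 0.04192754327991415 reach 0.4571175944575209
green 436 0.0912 [[0.4337, -0.1963], [0.4336, -0.1961]] diam 0.04204488625672163 reach 0.4760863028820247
mark [296.3 126.6] 552 [ 0.6647 -0.0851  0.008 ] 0.05348365201034486
mark [260.1 129.2] 411 [ 0.6571 -0.0111  0.008 ] 0.046150076630596226
mark [175.2 138.1] 286 [0.6331 0.1609 0.008 ] 0.03849767768395889
red block [[0.62386512 0.21816728 0.046     ]]
pens [[0.528, 0.135, 0.005], [0.402, 0.142, 0.005], [0.522, -0.003, 0.005], [0.416, -0.004, 0.005], [0.528, -0.133, 0.005], [0.41, -0.143, 0.005]]
[[-0.9391, 0.3436, -0.0005], [0.3436, 0.9391, -0.0017], [-0.0001, -0.0017, -1.0]]
side blue 573 [[0.4524, 0.2309, 0.055]]
side black 315 [[0.4791, 0.0894, 0.109]]
side orange 227 [[0.4462, -0.1232, 0.073]]
side green 153 [[0.4304, -0.1898, 0.091]]
```

```bash
cat > plan.py <<'E'
from h import *
f=np.load('top0.npz');p,d=f['p'],f['d'];c=viewer.get_calibration('top')
v=p.max(2);m0=((v<150)*255).astype(np.uint8)
box=np.array([[152,125],[322,108],[330,142],[156,157]]);roi=np.zeros_like(m0);cv2.fillPoly(roi,[box],255);m0&=roi
k,l,st,ce=cv2.connectedComponentsWithStats(m0);Q=[]
for i in range(1,k):
    if st[i,4]>300:
        q=ray(c,ce[i],.008)[0];Q.append(q[:2]);print('mark',ce[i].round(1),st[i,4],q.round(4),'diam',round(2*np.sqrt(st[i,4]/np.pi)/355.9*.718,4))
Q=np.array(sorted(Q,key=lambda q:q[1]));print('spacing',np.linalg.norm(np.diff(Q,axis=0),axis=1))
t=np.array([-1.5,-.5,.5,1.5])*.08;g=t@(Q-Q.mean(0));e=g/np.linalg.norm(g)
M=Q.mean(0)+t[:,None]*e;print('row dir deg',np.degrees(np.arctan2(e[1],e[0])),'fit a..d',M.round(4).tolist(),'resid',(Q-M).round(4).tolist())
E
python3 plan.py
```

```text
mark [296.3 126.8] 669 [ 0.6643 -0.085   0.008 ] diam 0.0589
mark [257.4 130.3] 673 [ 0.6547 -0.0057  0.008 ] diam 0.0591
mark [218.4 133.9] 689 [0.6447 0.0735 0.008 ] diam 0.0598
mark [179.3 137.5] 702 [0.6348 0.1527 0.008 ] diam 0.0603
spacing [0.0799372  0.07982987 0.07973934]
row dir deg 97.09847063359716 fit a..d [[0.6645, -0.0852], [0.6546, -0.0058], [0.6447, 0.0736], [0.6348, 0.153]] resid [[-0.0001, 0.0002], [0.0001, 0.0001], [0.0, -0.0], [-0.0, -0.0003]]
```

```bash
python3 -m jog '[[1,-0.6,-0.48,0,0.698],[1,-0.6,-0.48,0,0.698],[1,-0.6,-0.48,0,0.698],[1,-0.6,-0.48,0,0.698],[1,-0.6,-0.48,0,0.698],[1,-0.6,-0.48,0,0.698],[1,-0.6,-0.48,0,0.698],[1,-0.6,-0.48,0,0.698],[1,-0.6,-0.48,0,0.698],[1,-0.6,-0.48,0,0.698],[1,-0.6,-0.48,0,0.698]]' 15
cat > go.py <<'E'
from h import *
import sys
def go(x,y,z=None):
    s=sense();Rm=R.from_quat(s['orientation']).as_matrix();P=s['position']
    d=np.array([x,y,P[2] if z is None else z])-P
    yaw=np.degrees(np.arctan2(Rm[1,1],Rm[0,1]))
    print('clock',round(s['clock'],2),'pos',P.round(4),'F',s['force'].round(2),'w',round(s['width'],3),'grip',round(s['grip_force'],1),'rows',(Rm.T@d/.3).round(4),'roll',round((yaw-7.1)/90,4))
if __name__=='__main__': go(*map(float,sys.argv[1:]))
E
python3 go.py 0.456 0.225 0.2
```

```text
clock: 1.2
position: [0.3428, 0.4133, 0.2364]
orientation: [0.662, 0.75, -0.0, 0.0]
force: [-0.3, 0.8, -0.4]
width: 0.995
grip_force: 0.0
clock 1.2 pos [0.3428 0.4133 0.2364] F [-0.32  0.83 -0.36] w 0.995 grip 0.0 rows [-0.6698  0.2963  0.1214] roll 0.0005
```

```bash
python3 -m jog '[[1,-0.67,0.296,0.12,0],[1,-0.67,0.296,0.12,0],[1,-0.67,0.296,0.12,0],[1,-0.67,0.296,0.12,0],[1,-0.67,0.296,0.12,0],[1,-0.67,0.296,0.12,0],[1,-0.67,0.296,0.12,0],[1,-0.67,0.296,0.12,0]]' >/dev/null
python3 go.py 0.456 0.225 0.042
python3 - <<'E'
from h import *
c=viewer.get_calibration('wrist');p,d=viewer.camera('wrist');cv2.imwrite('pics/w1.png',p);np.savez('w1.npz',p=p,d=d)
print(c,sense()['joint_positions'])
hsv=cv2.cvtColor(p,cv2.COLOR_BGR2HSV);W=world(c,d)
m=cv2.inRange(hsv,(100,120,40),(130,255,255)).astype(bool)&(abs(W[...,2]-.055)<.005)
vv,uu=np.nonzero(m);(u,v),r=cv2.minEnclosingCircle(np.c_[uu,vv].astype(np.float32));print(m.sum(),u,v,r,ray(c,[[u,v],[uu.mean(),vv.mean()]],.055))
E
```

```text
clock 2.0 pos [0.4552 0.2264 0.2007] F [ 0.31 -0.1  -0.72] w 1.002 grip 0.0 rows [-0.0055  0.002   0.529 ] roll 0.0015
{'mtx': array([[334.54226503,   0.        , 252.47091987],
       [  0.        , 334.54226503, 192.27185778],
       [  0.        ,   0.        ,   1.        ]]), 'origin': array([0.44593133, 0.3043718 , 0.34931424]), 'orientation': array([0.98760426, 0.06263993, 0.00945588, 0.14361283])} [-0.8237597   0.03597736  0.31858171  1.85726513 -0.0123486   1.24986552
 -0.37481126]
1491 252.72109985351562 181.3408660888672 22.054922103881836 [[0.45610499 0.22795124 0.055     ]
 [0.45610614 0.22787406 0.055     ]]
```

View pics/w1.png

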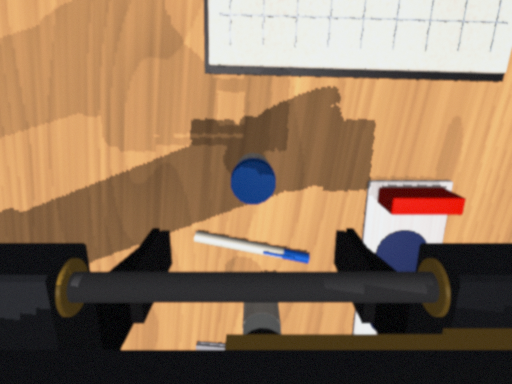

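The wrist view shows the blue cap at (253,181), the blue pen clear below it, and the red block and mark d at the right. Its position agrees with the top view to within 3 mm. I'll use the top camera for both the jars and the marks, so a constant bias cancels out.

```bash
python3 -m jog '[[1,-0.005,0.002,0.1,0],[1,-0.005,0.002,0.2,0],[1,-0.005,0.002,0.3,0],[1,-0.005,0.002,0.37,0],[1,-0.005,0.002,0.37,0],[1,-0.005,0.002,0.37,0],[1,-0.005,0.002,0.37,0]]'; python3 go.py 0.456 0.2252 0.042
```

```text
clock: 2.75
position: [0.4575, 0.2246, 0.0912]
orientation: [0.662, 0.75, 0.001, 0.0]
force: [-0.8, 0.1, 0.4]
width: 1.001
grip_force: 0.0
clock 2.75 pos [0.4575 0.2246 0.0912] F [-0.8   0.13  0.44] w 1.001 grip 0.0 rows [ 0.0025 -0.0052  0.1639] roll 0.0005
```

```bash
python3 -m jog '[[1,0.001,-0.002,0.06,0],[1,0.001,-0.002,0.12,0],[1,0.001,-0.002,0.16,0],[1,0.001,-0.002,0.164,0],[1,0.001,-0.002,0.164,0],[-1,0.001,-0.002,0.164,0],[-1,0.001,-0.002,0.164,0],[-1,0.001,-0.002,0.164,0],[-1,0.001,-0.002,0.164,0],[-1,0.001,-0.002,0.164,0],[-1,0.001,-0.002,0.164,0],[-1,0.001,-0.002,0.164,0],[-1,0.001,-0.002,0.164,0]]' 15; python3 go.py 0.6348 0.153 0.1
```

```text
clock: 4.05
position: [0.456, 0.2236, 0.0404]
orientation: [0.662, 0.749, 0.0, -0.0]
force: [0.2, 0.2, 0.3]
width: 0.479
grip_force: 15.0
clock 4.05 pos [0.456  0.2236 0.0404] F [0.24 0.15 0.34] w 0.479 grip 15.0 rows [-0.307   0.5624 -0.1988] roll -0.0002
```

```bash
python3 -m jog '[[-1,0,0,-0.06,0],[-1,0,0,-0.15,0],[-1,0,0,-0.2,0],[-1,-0.08,0.14,-0.2,0],[-1,-0.16,0.28,-0.2,0],[-1,-0.24,0.42,-0.2,0],[-1,-0.29,0.53,-0.2,0],[-1,-0.311,0.562,-0.2,0],[-1,-0.311,0.562,-0.2,0],[-1,-0.311,0.562,-0.2,0],[-1,-0.311,0.562,-0.2,0],[-1,-0.311,0.562,-0.2,0],[-1,-0.311,0.562,-0.14,0],[-1,-0.311,0.562,-0.08,0],[-1,-0.311,0.562,-0.05,0],[-1,-0.311,0.562,-0.04,0],[-1,-0.311,0.562,-0.04,0],[-1,-0.311,0.562,-0.04,0],[-1,-0.311,0.562,-0.04,0]]'; python3 go.py 0.6348 0.153 0.0484
```

```text
clock: 5.95
position: [0.6355, 0.152, 0.0534]
orientation: [0.662, 0.749, 0.001, 0.0]
force: [0.8, -0.5, -0.7]
width: 0.475
grip_force: 15.0
clock 5.95 pos [0.6355 0.152  0.0534] F [ 0.76 -0.55 -0.69] w 0.475 grip 15.0 rows [ 0.0035 -0.0018  0.0167] roll -0.0002
```

```bash
python3 -m jog '[[-1,0,0,0.004,0],[-1,0,0,0.008,0],[-1,0,0,0.011,0],[-1,0,0,0.012,0],[-1,0,0,0.013,0],[-1,0,0,0.013,0],[-1,0,0,0.013,0]]'|grep -E 'pos|force'; python3 - <<'E'
from h import *
p,d=viewer.camera('side');cv2.imwrite('pics/s1.png',cv2.resize(p[170:330,80:280],None,fx=3,fy=3))
F=[]
for i in range(4):F.append(sense()['force'])
print(np.round(F,2))
E
```

```text
position: [0.6349, 0.1518, 0.0485]
force: [0.0, 0.2, 0.4]
grip_force: 15.0
[[-0.05  0.7   0.34]
 [-0.05  0.7   0.34]
 [-0.05  0.7   0.34]
 [-0.05  0.7   0.34]]
```

View pics/s1.png

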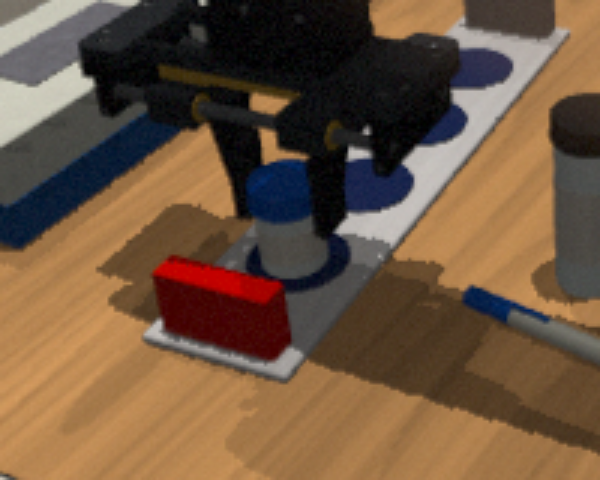

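The side crop shows the blue jar upright over mark d, looking centred with a dark ring all round. I'll feel for contact before releasing.

```bash
python3 -m jog '[[-1,0,0,0.001,0],[-1,0,0,0.002,0],[-1,0,0,0.002,0]]'|grep -E 'pos|force'; python3 -m jog '[[-1,0,0,0.001,0],[-1,0,0,0.002,0],[-1,0,0,0.002,0]]'|grep -E 'pos|force'
```

```text
position: [0.6349, 0.1519, 0.0484]
force: [-1.6, -0.8, 3.9]
grip_force: 15.0
position: [0.6349, 0.1519, 0.0484]
force: [-2.7, -0.0, 7.5]
grip_force: 15.0
```

```bash
python3 -m jog '[[-1,0,0,-0.002,0],[-1,0,0,-0.002,0],[0.3,0,0,-0.002,0],[0.6,0,0,-0.002,0],[1,0,0,-0.002,0],[1,0,0,-0.002,0],[1,0,0,-0.002,0],[1,0,0,-0.002,0],[1,0,0,-0.08,0],[1,0,0,-0.2,0],[1,0,0,-0.35,0],[1,0,0,-0.5,0],[1,0,0,-0.5,0],[1,0,0,-0.5,0]]'|grep -E 'pos|force|wid'; python3 go.py 0.4826 0.083 0.096
```

```text
position: [0.6356, 0.1519, 0.1989]
force: [-0.3, -0.2, -1.3]
width: 0.999
grip_force: 0.0
clock 8.7 pos [0.6356 0.1519 0.1989] F [-0.27 -0.25 -1.35] w 0.999 grip 0.0 rows [-0.1655 -0.5355  0.3411] roll -0.0003
```

```bash
python3 -m jog '[[1,-0.05,-0.15,0,0],[1,-0.1,-0.3,0,0],[1,-0.14,-0.44,0,0],[1,-0.165,-0.535,0,0],[1,-0.165,-0.535,0,0],[1,-0.165,-0.535,0,0],[1,-0.165,-0.535,0,0],[1,-0.165,-0.535,0,0],[1,-0.165,-0.535,0,0]]'|grep pos; python3 go.py 0.4826 0.083 0.096
```

```text
position: [0.4822, 0.0832, 0.1969]
clock 9.6 pos [0.4822 0.0832 0.1969] F [-0.14 -0.05 -0.29] w 1.003 grip 0.0 rows [-0.0005  0.0015  0.3362] roll -0.0
```

```bash
python3 -m jog '[[1,0,0.001,0.1,0],[1,0,0.001,0.2,0],[1,0,0.001,0.3,0],[1,0,0.001,0.336,0],[1,0,0.001,0.336,0],[1,0,0.001,0.336,0],[-1,0,0.001,0.336,0],[-1,0,0.001,0.336,0],[-1,0,0.001,0.336,0],[-1,0,0.001,0.336,0],[-1,0,0.001,0.336,0],[-1,0,0.001,0.336,0],[-1,0,0.001,0.336,0],[-1,0,0.001,0.336,0]]' 15; python3 go.py 0.6645 -0.0852 0.104
```

```text
clock: 11.0
position: [0.482, 0.083, 0.0965]
orientation: [0.662, 0.749, 0.0, 0.0]
force: [0.2, -0.1, -0.2]
width: 0.473
grip_force: 15.0
clock 11.0 pos [0.482  0.083  0.0965] F [ 0.22 -0.1  -0.22] w 0.473 grip 15.0 rows [-0.6312  0.5347 -0.025 ] roll -0.0002
```

```bash
python3 -m jog '[[-1,0,0,-0.06,0],[-1,0,0,-0.15,0],[-1,0,0,-0.2,0],[-1,-0.1,0.09,-0.2,0],[-1,-0.21,0.18,-0.2,0],[-1,-0.32,0.27,-0.2,0],[-1,-0.43,0.36,-0.2,0],[-1,-0.54,0.45,-0.2,0],[-1,-0.6,0.51,-0.2,0],[-1,-0.631,0.535,-0.2,0],[-1,-0.631,0.535,-0.2,0],[-1,-0.631,0.535,-0.2,0],[-1,-0.631,0.535,-0.2,0],[-1,-0.631,0.535,-0.14,0],[-1,-0.631,0.535,-0.08,0],[-1,-0.631,0.535,-0.05,0],[-1,-0.631,0.535,-0.04,0],[-1,-0.631,0.535,-0.035,0],[-1,-0.631,0.535,-0.033,0],[-1,-0.631,0.535,-0.033,0]]'; python3 go.py 0.6645 -0.0852 0.1045
```

```text
clock: 13.0
position: [0.665, -0.0851, 0.1072]
orientation: [0.662, 0.749, 0.0, 0.0]
force: [-0.1, 0.5, -1.2]
width: 0.478
grip_force: 15.0
clock 13.0 pos [ 0.665  -0.0851  0.1072] F [-0.08  0.52 -1.18] w 0.478 grip 15.0 rows [-0.     -0.0017  0.0089] roll -0.0001
```

```bash
python3 -m jog '[[-1,0,0,0.002,0],[-1,0,0,0.004,0],[-1,0,0,0.005,0],[-1,0,0,0.005,0],[-1,0,0,0.005,0]]'|grep -E 'pos|force';python3 go.py 0.6645 -0.0852 0.1045
```

```text
position: [0.6646, -0.0851, 0.1049]
force: [0.3, 0.0, -1.3]
grip_force: 15.0
clock 13.5 pos [ 0.6646 -0.0851  0.1049] F [ 0.27  0.04 -1.27] w 0.473 grip 15.0 rows [-0.0002 -0.0002  0.0013] roll -0.0002
```

```bash
python3 -m jog '[[-1,0,0,0.001,0],[-1,0,0,0.002,0],[-1,0,0,0.002,0]]'|grep -E 'pos|force';python3 -m jog '[[-1,0,0,0.001,0],[-1,0,0,0.0015,0],[-1,0,0,0.0015,0]]'|grep -E 'pos|force'
```

```text
position: [0.6647, -0.0852, 0.1046]
force: [0.1, 0.1, 0.2]
grip_force: 15.0
position: [0.6648, -0.0852, 0.1045]
force: [-1.2, -0.4, 4.6]
grip_force: 15.0
```

```bash
python3 -m jog '[[-1,0,0,-0.001,0],[0.3,0,0,-0.001,0],[0.6,0,0,-0.001,0],[1,0,0,-0.001,0],[1,0,0,-0.001,0],[1,0,0,-0.001,0],[1,0,0,-0.001,0],[1,0,0,-0.08,0],[1,0,0,-0.2,0],[1,0,0,-0.32,0],[1,0,0,-0.32,0],[1,0,0,-0.32,0]]'|grep -E 'pos|wid'; python3 go.py 0.4484 -0.0889 0.060
```

```text
position: [0.6651, -0.0853, 0.2009]
width: 1.002
clock 15.3 pos [ 0.6651 -0.0853  0.2009] F [-0.39  0.38 -0.09] w 1.002 grip 0.0 rows [ 0.077  -0.7194  0.4682] roll -0.0002
```

```bash
python3 -m jog '[[1,0.02,-0.15,0,0],[1,0.04,-0.3,0,0],[1,0.06,-0.45,0,0],[1,0.07,-0.6,0,0],[1,0.077,-0.69,0,0],[1,0.077,-0.719,0,0],[1,0.077,-0.719,0.05,0],[1,0.077,-0.719,0.15,0],[1,0.077,-0.719,0.15,0],[1,0.077,-0.719,0.15,0],[1,0.077,-0.719,0.15,0]]'|grep pos; python3 go.py 0.4484 -0.0889 0.060
```

```text
position: [0.4486, -0.0889, 0.1557]
clock 16.4 pos [ 0.4486 -0.0889  0.1557] F [-0.33  0.12 -0.1 ] w 0.999 grip 0.0 rows [ 2.000e-04 -1.000e-03  3.189e-01] roll -0.0002
```

```bash
python3 -m jog '[[1,0,0,0.1,0],[1,0,0,0.2,0],[1,0,0,0.29,0],[1,0,0,0.318,0],[1,0,0,0.318,0],[1,0,0,0.318,0],[-1,0,0,0.318,0],[-1,0,0,0.318,0],[-1,0,0,0.318,0],[-1,0,0,0.318,0],[-1,0,0,0.318,0],[-1,0,0,0.318,0],[-1,0,0,0.318,0],[-1,0,0,0.318,0]]' 15; python3 go.py 0.6447 0.0736 0.068
```

```text
clock: 17.8
position: [0.4477, -0.0888, 0.0594]
orientation: [0.662, 0.749, 0.0, 0.0]
force: [-0.0, 0.7, 0.3]
width: 0.477
grip_force: 15.0
clock 17.8 pos [ 0.4477 -0.0888  0.0594] F [-0.01  0.69  0.32] w 0.477 grip 15.0 rows [ 0.4561  0.7184 -0.0286] roll -0.0002
```

```bash
python3 -m jog '[[-1,0,0,-0.06,0],[-1,0,0,-0.15,0],[-1,0,0,-0.2,0],[-1,0.08,0.12,-0.2,0],[-1,0.16,0.25,-0.2,0],[-1,0.24,0.38,-0.2,0],[-1,0.32,0.51,-0.2,0],[-1,0.4,0.63,-0.2,0],[-1,0.44,0.69,-0.2,0],[-1,0.456,0.717,-0.2,0],[-1,0.456,0.717,-0.2,0],[-1,0.456,0.717,-0.2,0],[-1,0.456,0.717,-0.2,0],[-1,0.456,0.717,-0.14,0],[-1,0.456,0.717,-0.08,0],[-1,0.456,0.717,-0.05,0],[-1,0.456,0.717,-0.04,0],[-1,0.456,0.717,-0.035,0],[-1,0.456,0.717,-0.033,0],[-1,0.456,0.717,-0.033,0]]'|grep -E 'pos|wid'; python3 -m jog '[[-1,0,0,0.002,0],[-1,0,0,0.004,0],[-1,0,0,0.005,0],[-1,0,0,0.005,0],[-1,0,0,0.005,0]]'|grep -E 'pos|force';python3 go.py 0.6447 0.0736 0.068
```

```text
position: [0.6448, 0.0735, 0.0701]
width: 0.477
position: [0.6443, 0.0735, 0.0678]
force: [0.5, 0.0, -1.5]
grip_force: 15.0
clock 20.3 pos [0.6443 0.0735 0.0678] F [ 0.46  0.03 -1.48] w 0.478 grip 15.0 rows [ 0.0002  0.0014 -0.0006] roll -0.0002
```

```bash
python3 -m jog '[[-1,0,0,0.001,0],[-1,0,0,0.002,0],[-1,0,0,0.002,0]]'|grep -E 'pos|force';python3 -m jog '[[-1,0,0,0.001,0],[-1,0,0,0.0015,0],[-1,0,0,0.0015,0]]'|grep -E 'pos|force'
```

```text
position: [0.6444, 0.0735, 0.0675]
force: [-0.2, 0.5, -0.1]
grip_force: 15.0
position: [0.6444, 0.0735, 0.0674]
force: [-1.7, 0.3, 4.4]
grip_force: 15.0
```

```bash
python3 -m jog '[[-1,0,0,-0.001,0],[0.3,0,0,-0.001,0],[0.6,0,0,-0.001,0],[1,0,0,-0.001,0],[1,0,0,-0.001,0],[1,0,0,-0.001,0],[1,0,0,-0.001,0],[1,0,0,-0.08,0],[1,0,0,-0.2,0],[1,0,0,-0.34,0],[1,0,0,-0.46,0],[1,0,0,-0.46,0],[1,0,0,-0.46,0]]'|grep -E 'pos|wid'; python3 go.py 0.4337 -0.1963 0.078
```

```text
position: [0.6448, 0.0735, 0.2058]
width: 0.999
clock 22.2 pos [0.6448 0.0735 0.2058] F [ 0.3   0.49 -0.3 ] w 0.999 grip 0.0 rows [-0.806  -0.81    0.4239] roll -0.0002
```

```bash
python3 -m jog '[[1,-0.1,-0.1,0,0],[1,-0.2,-0.2,0,0],[1,-0.31,-0.31,0,0],[1,-0.42,-0.42,0,0],[1,-0.53,-0.53,0,0],[1,-0.64,-0.64,0,0],[1,-0.74,-0.74,0,0],[1,-0.79,-0.79,0,0],[1,-0.806,-0.81,0,0],[1,-0.806,-0.81,0.05,0],[1,-0.806,-0.81,0.1,0],[1,-0.806,-0.81,0.1,0],[1,-0.806,-0.81,0.1,0],[1,-0.806,-0.81,0.1,0]]'|grep pos; python3 go.py 0.4337 -0.1963 0.078
```

```text
position: [0.4338, -0.1958, 0.1753]
clock 23.6 pos [ 0.4338 -0.1958  0.1753] F [ 0.78  0.04 -0.03] w 0.999 grip 0.0 rows [-0.0014 -0.0008  0.3242] roll 0.0007
```

```bash
python3 -m jog '[[1,-0.001,0,0.1,0],[1,-0.001,0,0.2,0],[1,-0.001,0,0.29,0],[1,-0.001,0,0.324,0],[1,-0.001,0,0.324,0],[1,-0.001,0,0.324,0],[-1,-0.001,0,0.324,0],[-1,-0.001,0,0.324,0],[-1,-0.001,0,0.324,0],[-1,-0.001,0,0.324,0],[-1,-0.001,0,0.324,0],[-1,-0.001,0,0.324,0],[-1,-0.001,0,0.324,0],[-1,-0.001,0,0.324,0]]' 15; python3 go.py 0.6546 -0.0058 0.086
```

```text
clock: 25.0
position: [0.433, -0.1967, 0.0775]
orientation: [0.662, 0.749, 0.0, -0.0]
force: [0.0, 0.3, 0.8]
width: 0.474
grip_force: 15.0
clock 25.0 pos [ 0.433  -0.1967  0.0775] F [0.05 0.29 0.79] w 0.474 grip 15.0 rows [ 0.5404  0.8116 -0.0281] roll -0.0002
```

```bash
python3 -m jog '[[-1,0,0,-0.08,0],[-1,0,0,-0.2,0],[-1,0,0,-0.25,0],[-1,0.08,0.12,-0.25,0],[-1,0.17,0.25,-0.25,0],[-1,0.25,0.38,-0.25,0],[-1,0.34,0.51,-0.25,0],[-1,0.42,0.64,-0.25,0],[-1,0.49,0.74,-0.25,0],[-1,0.53,0.79,-0.25,0],[-1,0.5395,0.8105,-0.25,0],[-1,0.5395,0.8105,-0.25,0],[-1,0.5395,0.8105,-0.25,0],[-1,0.5395,0.8105,-0.25,0],[-1,0.5395,0.8105,-0.16,0],[-1,0.5395,0.8105,-0.09,0],[-1,0.5395,0.8105,-0.05,0],[-1,0.5395,0.8105,-0.037,0],[-1,0.5395,0.8105,-0.033,0],[-1,0.5395,0.8105,-0.033,0]]'|grep -E 'pos|wid'; python3 -m jog '[[-1,0,0,0.002,0],[-1,0,0,0.004,0],[-1,0,0,0.005,0],[-1,0,0,0.005,0],[-1,0,0,0.005,0]]'|grep -E 'pos|force';python3 go.py 0.6546 -0.0058 0.086; python3 -m jog '[[-1,0,0,0.001,0],[-1,0,0,0.002,0],[-1,0,0,0.002,0]]'|grep -E 'pos|force'
```

```text
position: [0.6549, -0.0064, 0.0885]
width: 0.477
position: [0.6543, -0.0061, 0.0861]
force: [-0.9, 0.9, -1.4]
grip_force: 15.0
clock 27.5 pos [ 0.6543 -0.0061  0.0861] F [-0.89  0.9  -1.36] w 0.473 grip 15.0 rows [0.0008 0.001  0.0002] roll -0.0001
position: [0.6544, -0.0062, 0.0856]
force: [0.3, 0.6, 0.7]
grip_force: 15.0
```

```bash
python3 -m jog '[[-1,0,0,0.001,0],[-1,0,0,0.0015,0],[-1,0,0,0.0015,0]]'|grep -E 'pos|force'
```

```text
position: [0.6545, -0.0062, 0.0855]
force: [-1.3, 0.5, 5.4]
grip_force: 15.0
```

Contact. I'll release, rise, back off toward the robot and check from above.

```bash
python3 -m jog '[[-1,0,0,-0.001,0],[0.3,0,0,-0.001,0],[0.6,0,0,-0.001,0],[1,0,0,-0.001,0],[1,0,0,-0.001,0],[1,0,0,-0.001,0],[1,0,0,-0.001,0],[1,0,0,-0.08,0],[1,0,0,-0.2,0],[1,0,0,-0.34,0],[1,0,0,-0.42,0],[1,0,-0.1,-0.42,0],[1,0,-0.25,-0.42,0],[1,0,-0.4,-0.42,0],[1,0,-0.55,-0.42,0],[1,0,-0.65,-0.42,0],[1,0,-0.65,-0.42,0],[1,0,-0.65,-0.42,0]]'|grep -E 'pos|wid'
cat > chk.py <<'E'
from h import *
M=np.array([[0.6645,-0.0852],[0.6546,-0.0058],[0.6447,0.0736],[0.6348,0.153]])
a=np.radians(97.1);B=np.array([[np.cos(a),np.sin(a)],[np.sin(a),-np.cos(a)]])
p,d=viewer.camera('top');c=viewer.get_calibration('top');W=world(c,d);cv2.imwrite('pics/top_chk.png',cv2.resize(p[90:180,110:360],None,fx=3,fy=3))
for t,n,h in zip(M,['black','green','orange','blue'],[.117,.099,.081,.063]):
    m=(abs(W[...,2]-h)<.006)&(d>0)&(np.linalg.norm(W[...,:2]-t,axis=2)<.035)
    vv,uu=np.nonzero(m);q=ray(c,[uu.mean(),vv.mean()],h)[0]
    print(n,m.sum(),'z',np.median(W[m][:,2]).round(4),'along/across mm',(B@(q[:2]-t)*1e3).round(2))
p,d=viewer.camera('side');cv2.imwrite('pics/side_chk.png',p)
E
python3 chk.py
```

```text
position: [0.4611, -0.03, 0.2116]
width: 1.004
black 455 z 0.1171 along/across mm [ 0.7  -0.34]
green 422 z 0.0991 along/across mm [-0.99 -0.32]
orange 406 z 0.0813 along/across mm [-1.02 -0.92]
blue 397 z 0.0631 along/across mm [ 0.82 -0.58]
```

View pics/top_chk.png

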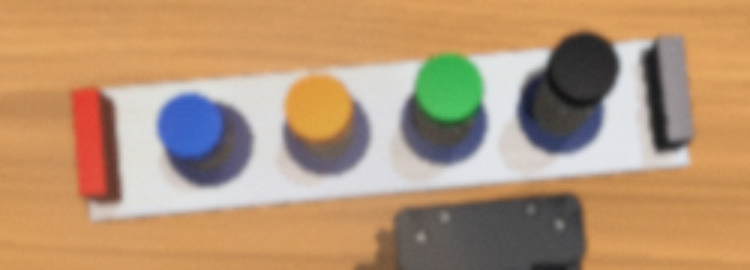

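View pics/side_chk.png

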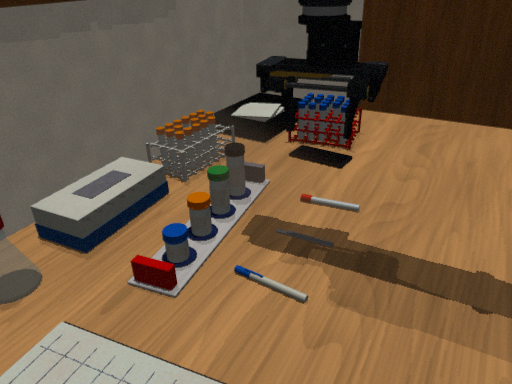

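Both views show all four jars upright on their marks, in order from blue by the red block at (176,245) to black by the grey end at (235,170). They are within about 1.4 mm of centre, at the right heights, and the gripper is clear.

```bash
python3 -c "
from bench import arm,sense
print(sense()['clock']);print(arm.sign_off())"
```

```text
30.0
the job is handed in; nothing more can be done
None
```

The job is handed in after 30 s of the 102 s allowed: blue, orange, green and black stand upright and released on their marks from the red end to the grey, each within about 1.4 mm of centre by the top camera.

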